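# Add a jar to the spice rack and close the follower

## Robot

A 6-joint arm with a two-finger parallel gripper is mounted at the origin on a cart in front of the work surface, level with it; the furniture and walls round the work are solid. World frame = base frame: x ahead of the robot, y to its left, z up, the work surface at z = 0. Lengths are in m, angles in degrees, forces in N, time in s.
With the tool pointing down it reaches from about 0.4 to 0.825 m from the base axis. Payload 7 kg.
Tool frame: the origin (TCP) lies on the centre line of the jaws, within the pads' length; the fingertips stand 19 mm ahead of it and the grasp point (between the pads) is the TCP; z points along the fingers, y is the line along which they close (so a half turn about z gives the same grasp; the last joint's range is limited). The gripper opens to 88 mm and grips with 3 to 60 N. Pads are 19 mm wide; open, the fingers measure 130 mm over their backs; the gripper's body (78 mm by 193 mm) begins 47 mm behind the grasp point.
Start: joints at [-60.499, 20.546, 0.682, 0, -70.136, -16.507], TCP at [0.152, -0.658, 0.246] pointing down, gripper open.
Joint ranges: [-176.03, 176.03], [-82.01, 121.73], [-58.28, 71.71], [-173.87, 95.51], [-174.79, -0.11], [-173.66, 173.66]. Speed limits (degrees/s): [136.94, 136.94, 172.46, 180, 180, 180].

## Interface

Orientations are given as [roll, pitch, yaw] about the fixed x, y, z axes, in that order (R = Rz(yaw) Ry(pitch) Rx(roll)).
In Python, from plant import * gives the robot as it stands. The module is installed in compiled form; this text tells all that it offers.
- The arm moves only by the tool play_rows, never from a script. Its argument "deltas" is a list of rows, each a list of 6 numbers: the shift along the world's x, y, z scaled (see below), then the turn, a rotation vector about the world's x, y, z scaled (see below). A call has 1 to 10 rows; each row shifts and turns the commanded pose from where the row before left it; what a row does not reach is not made up. The controller multiplies each number of a shift by 800 mm and each number of a turn by 180 degrees. A row lasts 1/10 s, in which the tool goes at most 50 mm and 8.59 degrees, less where a joint would pass 70% of its speed; a pose out of reach is approached as far as the arm can. A call with a number of a shift or a turn outside -1 to 1 is refused whole. A call with a gripper value outside its range is refused whole. "gripper" is the gripper command: -1 is shut, 1 is fully open, values between are in proportion, set as the call begins (left out, the last holds). The fingers move at their own pace and stop on an object; the grip force is fixed at half the most. Time passes only in rows, so rows that do not move let the fingers close. It gives the time, the measured TCP pose, the force, the opening and the grip force at its end, in the units of the state.
- get_obs(): the state, without advancing time (a new reading comes with each control period).
- snapshot(name): name is "scene" or "top"; returns (picture, depth): 384x512x3 uint8, blue, green, red; 384x512 float32, m along the optical axis (not along the pixel's ray), 0 where there is no reading.
- camera_model(name): a dict with "fx", "fy", "cx", "cy" (pixels), "world_to_cam" (4x4, takes a point from world to camera coordinates). Camera axes: x right, y down, z forward; pixel columns grow to the right and rows downward; lengths in m; the calibration is good to about 2 mm. A picture is of the moment at which its call begins. camera_model takes no time and is no camera call.
- close_job(): hands the job in; it is judged then, once.
The state is a dict: "clock": time; "joint_pos": joint angles; "qvel": joint speeds; "tau": joint torques, N m; "tool_pos": TCP position; "orientation": TCP orientation; "force": force on the tool from outside, world axes, zero at the start; "moment": the same for the moment, N m; "opening": finger opening in m; "gripper_force": force on a finger pad.
Only numpy, scipy, OpenCV 4.12 (cv2) and the standard library are available. Lean on these libraries where they do the work, as an engineer would, in place of code of your own. Each camera call takes 0.05 s, during which the arm holds its last target. There are 200 camera calls.

## Task

Stand the green-capped spice jar upright in the rack, between the jar already there and the sliding follower. Then hold the follower's red release bar up while you slide the follower towards the row, and let the bar go so that its catch drops fully into a notch, with the white sprung plate pressing on the jars: pushed in part of the way, neither slack nor right in. Press the row gently and leave everything in it standing, and do not shove the other things about.

Things in the scene. Friction and masses are not known exactly. Their poses are not given: they have to be found in the camera images.
- rack: Wooden spice rack fixed to the worktop, 112 mm wide (x) and 380 mm long (y). Origin under it; its y axis runs along the trough, from the follower's end (y = -200 mm) to the end stop (+170 mm, inner face). Trough floor 8 mm above the origin, 74 mm wide between side walls whose tops are 30 mm above the origin.
- end_stop (a point): foot of the end stop's inner face, on the trough floor in its middle
- front_rail (a point): point on the front (-x) side of the rack where a toothed steel strip runs along it (55 mm in front of the trough's middle, at the height of the tooth tops, 30 mm). Teeth 9 mm, notches 5 mm wide, pitch 14 mm; the catch is 3.5 mm wide with a rounded tip. Where the notches lie along the rail differs from run to run and is not measured: this point marks no notch
- follower (a joint): travel of the grey follower along the trough, m: 0 at the far end from the stop, grows towards the end stop (rack +y), up to 0.135. Its slide rubs with about 8 N and stays where it is left. It cannot travel past a tooth while the catch is down in a notch
- follower_bar (a joint): height of the red release bar, m: 0 when its catch is fully down in a notch, about 0.007 when the catch rests on top of a tooth, clear of the teeth from 0.008, lifted to its stop 0.014. A spring pulls it down with 3 to 5 N. At the start the catch lies in a notch or on a tooth.
- follower_plate (a joint): how far the white face plate is pushed into the follower, m: 0 slack, 0.025 right in (solid). Its spring presses with about 1.25 N at first and 0.25 N more per mm
- bar_grip (a point): middle of the red release bar, a straight bar 122 mm long (rack x), 14 mm wide (rack y), 16 mm high, carried by straps at its ends; under it 46 mm are free down to the follower. With the bar down it is 115 mm above the rack's origin height. Pinch it from above across its 14 mm width
- push_tab (a point): point on the rear (-y) face of the follower's upright grey push tab (44 mm wide, 6 mm thick), 83 mm above the rack's origin and 12 mm below the tab's top; the tab's rear face lies 47 mm behind the bar's middle. The follower can be pushed on here with the bar left free, so that a catch resting on a tooth drops into the next notch
- plate_face (a point): middle of the front face of the white sprung plate (66 mm wide, 62 mm high, its middle 44 mm above the rack's origin); axes as the rack's. With the plate slack it is 50 mm ahead (+y) of the bar
- green_jar: green-capped spice jar to be added, 46 mm across, 106 mm tall, 0.11 kg; origin at the centre of its underside. Stands on the worktop at the start
- dark_jar: dark-capped spice jar, 41 mm across, 105 mm tall, loose in the trough; origin at the centre of its underside
- tin: plain food tin, 66 mm across, 86 mm tall, loose in the trough at the end stop; origin at the centre of its underside
- mandarin: mandarin, about 55 mm across, 48 mm high, loose on the worktop; a bystander
- mug_green: green and white mug, loose, 99 mm high; a bystander
Things that resemble listed ones, but are neither listed nor needed, are in the scene too. Leave any orange or pink look-alike of the dark_jar alone.

How it is judged (in metres and radians):
On the way, in this order (a step that is already met when the one before it is completed fails the run):
1. the green-capped jar stands upright and released on the trough floor, between the dark-capped jar and the follower's plate (angle between green_jar's own z axis and vertical below 0.15 rad and z of green_jar in the frame of rack between 0.002 and 0.014 m and x of green_jar in the frame of rack between -0.03 and 0.03 m and y of green_jar in the frame of plate_face above 0.015 m and y of dark_jar in the frame of plate_face above 0.045 m and y of green_jar in the frame of rack below 0.08 m and contact force between the fingers and green_jar below 0.1 N), for 0.2 s.
2. the release bar is held up (at least 8 mm) with the follower slid at least 30 mm from where it started (value of joint follower_bar above 0.008 m and distance of push_tab from where it was at the start of the episode above 0.03 m), for 0.1 s.
At the end, for the whole second after the job is handed in: The catch is down in a notch (bar below 2.5 mm), the white plate is pushed in between 2 and 23 mm, the green-capped jar, the dark-capped jar and the tin stand upright (within 0.15 rad) on the trough floor, the green-capped one next to the plate, and all is at rest (value of joint follower_bar below 0.0025 m and value of joint follower_plate between 0.002 and 0.023 m and angle between each of green_jar, dark_jar, tin's own z axis and vertical below 0.15 rad and z of green_jar in the frame of rack between 0.002 and 0.014 m and x of green_jar in the frame of rack between -0.03 and 0.03 m and y of green_jar in the frame of plate_face above 0.015 m and y of dark_jar in the frame of plate_face above 0.045 m and y of green_jar in the frame of rack below 0.08 m and z of each of dark_jar, tin in the frame of rack below 0.014 m and linear speed of green_jar below 0.02 m/s and velocity of joint follower between -0.005 and 0.005 m/s); the robot touches nothing.
It fails at once if the row is squeezed hard (over 12 N between the green-capped and the dark-capped jar or between the dark-capped jar and the tin) (contact force between green_jar and dark_jar above 12 N or contact force between dark_jar and tin above 12 N).
It fails at once if something in the row or the green-capped jar is tipped over (angle between any of green_jar, dark_jar, tin's own z axis and vertical above 0.7 rad).
It fails at once if the mandarin or the mug is shoved away (over 40 mm) (distance of any of mandarin, mug_green from where it was at the start of the episode above 0.04 m).
It also fails if it takes over 72 s, if anything falls off the work surface, if the arm or the gripper's body presses on something with over 40 N, if the wrist force passes 120 N, or if a joint passes its speed limit or range.

## Working session

There is one attempt and no reset: what is moved stays moved. The work goes in short steps, Python scripts to look and compute and a tool call to move; the robot and the scene stay as the last step left them, time stands still between calls to the robot, and variables do not carry over. Pictures are saved under pics/ and viewed, at most 10 in all, crops included, and the job is handed in when it is done.

Besides the shell and the picture viewer there is one more tool, called after "Call:" as a command line: name --pt "numbers of a row" for each row, then --argument value for the rest. play_rows: Moves the arm, as the interface text tells. Its arguments: {"type":"object","properties":{"deltas":{"type":"array","items":{"type":"array","items":{"type":"number","minimum":-1,"maximum":1}}},"gripper":{"type":"number"}},"required":["deltas"]}

```bash
mkdir -p pics; cat > h.py <<'E'
from plant import *
import numpy as np, cv2
def snap(n):
    p,d=snapshot(n); np.savez(f'{n}.npz',p=p,d=d); return p,d
def world(n,u,v,d,r=1):
    m=camera_model(n); w=d[v-r:v+r+1,u-r:u+r+1]; z=np.median(w[w>0])
    c=np.array([(u-m['cx'])/m['fx']*z,(v-m['cy'])/m['fy']*z,z,1])
    return (np.linalg.inv(m['world_to_cam'])@c)[:3]
def cloud(n,d):
    m=camera_model(n); v,u=np.indices(d.shape)
    c=np.stack([(u-m['cx'])/m['fx']*d,(v-m['cy'])/m['fy']*d,d,np.ones_like(d)],-1)
    return (c@np.linalg.inv(m['world_to_cam']).T)[...,:3]
E
python3 - <<'E'
from h import *
for n in('scene','top'):
    p,d=snap(n); cv2.imwrite(f'pics/{n}0.png',cv2.resize(p,(800,600),interpolation=cv2.INTER_CUBIC))
    m=camera_model(n); print(n,m['fx'],np.linalg.inv(m['world_to_cam']).round(3))
print(get_obs())
E
```

```text
scene 447.23327807254674 [[ 0.982  0.077 -0.174  0.789]
 [ 0.189 -0.501  0.845 -1.102]
 [-0.022 -0.862 -0.506  0.79 ]
 [ 0.     0.     0.     1.   ]]
top 374.39304165794624 [[ 0.02  -0.985  0.174  0.35 ]
 [-1.    -0.019  0.007  0.035]
 [-0.004 -0.174 -0.985  1.147]
 [ 0.     0.     0.     1.   ]]
{'clock': 0.1, 'joint_pos': array([-6.04974006e+01,  2.05876535e+01,  6.38339645e-01, -1.72070657e-02,
       -7.01334217e+01, -1.65055398e+01]), 'qvel': array([ 0.00331866, -0.08223809,  0.0623472 ,  0.05303809,  0.06816307,
        0.07071157]), 'tau': array([-1.98648115e-03, -5.84163487e+01,  2.93751991e+01,  7.01554030e+00,
        1.01614633e-02, -5.27913073e-05]), 'tool_pos': array([ 0.15167854, -0.65732744,  0.24470917]), 'orientation': array([ 1.79916078e+02, -7.99803608e-03, -1.67008794e+02]), 'force': array([-0.10941622, -0.2895376 , -0.10423398]), 'moment': array([0.05354882, 0.02109443, 0.02146721]), 'gripper_force': 0.0, 'opening': 0.08767175546564138}
```

View pics/scene0.png

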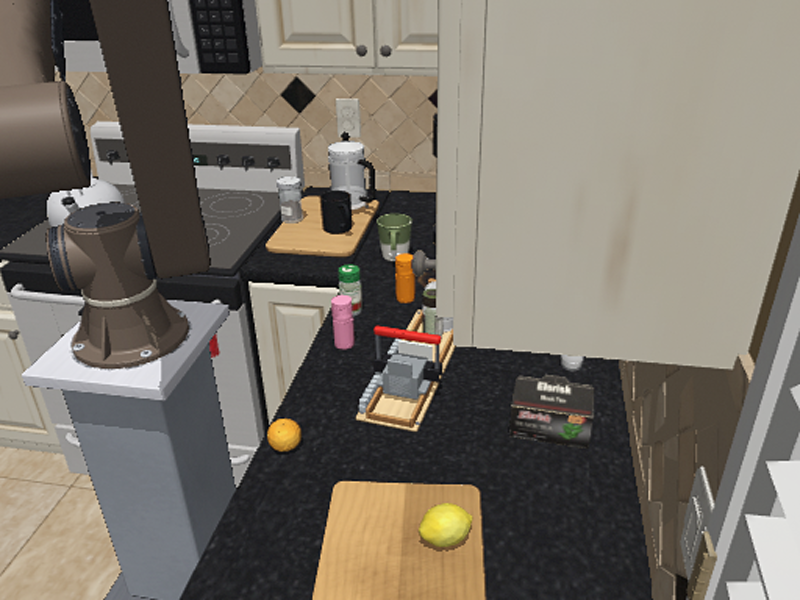

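View pics/top0.png

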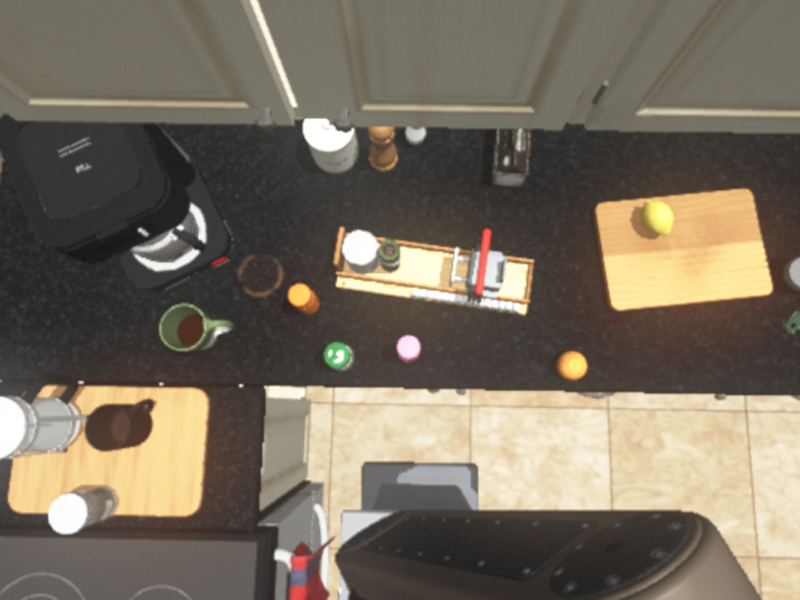

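The top view (800x600) shows the green-cap jar at (338,355), the tin at (360,250), the dark jar at (389,254), the red bar at about (484,262) and the mandarin at (572,365). The orange (303,297) and pink (408,348) jars are look-alikes, so I leave them alone. The green jar is the only one with a green cap. I'll confirm this in an enlarged crop and measure.

```bash
python3 - <<'E'
from h import *
f=np.load('top.npz');p,d=f['p'],f['d']
c=p[135:255,195:355]; cv2.imwrite('pics/c1.png',cv2.resize(c,(800,600),interpolation=cv2.INTER_CUBIC))
W=cloud('top',d)
hsv=cv2.cvtColor(p,cv2.COLOR_BGR2HSV)
def blob(nm,m,win):
    u0,v0,u1,v1=win; k=np.zeros(m.shape,bool);k[v0:v1,u0:u1]=1; m=m&k&(d>0)
    P=W[m]; t=np.percentile(P[:,2],90); T=P[P[:,2]>t-.008]
    print(nm,m.sum(),'top z',t.round(4),'mid',((T.min(0)+T.max(0))/2).round(4),'ext',(T.max(0)-T.min(0)).round(4)); return T
H,S,V=hsv[...,0],hsv[...,1],hsv[...,2]
blob('green',(W[...,2]>.08),(200,212,232,242))
blob('dark',(W[...,2]>.085),(242,150,258,176))
blob('tin',(W[...,2]>.07),(216,145,243,176))
T=blob('bar',((H<6)|(H>174))&(S>150)&(V>90),(295,140,325,195))
q=T[:,:2]-T[:,:2].mean(0);print('bar dir',np.linalg.svd(q,full_matrices=False)[2][0],T.mean(0))
blob('pink',W[...,2]>.06,(250,210,272,235)); blob('orange',W[...,2]>.06,(182,178,206,204))
for nm,(u,v) in dict(c1=(340,271),c2=(341,199),c3=(216,178),c4=(534,258),c5=(525,313),c6=(337,290)).items() if 0 else []: pass
for u,v in [(534,260),(526,311),(337,289),(343,231)]:
    print((u,v),world('top',int(u*.64),int(v*.64),d).round(4))
# cabinet lowest over workspace
print('cabinet edge x', [world('top',u,60,d).round(3) for u in (230,320)])
E
```

```text
green 220 top z 0.1092 mid [0.4338 0.1681 0.1066] ext [0.042  0.0443 0.0094]
dark 185 top z 0.1169 mid [0.6255 0.0794 0.1144] ext [0.039  0.0372 0.0102]
tin 514 top z 0.0951 mid [0.6383 0.1371 0.1015] ext [0.0719 0.0789 0.0287]
bar 151 top z 0.1327 mid [ 0.6054 -0.0894  0.13  ] ext [0.1198 0.0259 0.0098]
bar dir [-0.98909578  0.14727371] [ 0.61248784 -0.0899087   0.13016096]
pink 180 top z 0.1089 mid [0.4504 0.0403 0.1072] ext [0.0369 0.0391 0.012 ]
orange 209 top z 0.1083 mid [0.5416 0.2401 0.1062] ext [0.0394 0.0396 0.0118]
(534, 260) [ 0.639  -0.2064  0.0049]
(526, 311) [ 0.5345 -0.1898  0.002 ]
(337, 289) [0.5744 0.1865 0.002 ]
(343, 231) [0.6676 0.1677 0.0908]
cabinet edge x [array([0.711, 0.102, 0.506]), array([ 0.71 , -0.064,  0.512])]
```

View pics/c1.png

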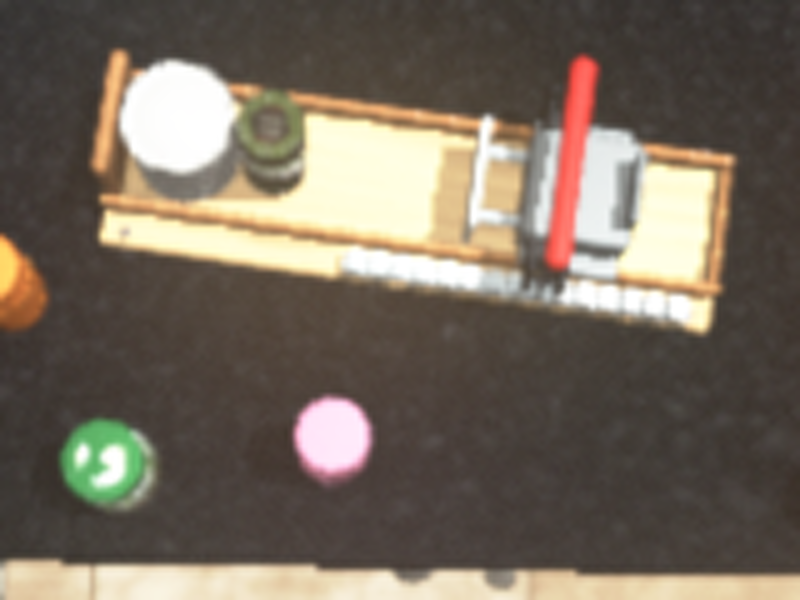

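The crop confirms it: the green cap is at (103,460), the pink look-alike at (333,437), the dark jar at (270,135) between the tin and the white plate (483,180), and the red bar at (573,160). Next I'll fit the rack frame.

```bash
cat >> h.py <<'E'
def bar(p,W):
    hsv=cv2.cvtColor(p,cv2.COLOR_BGR2HSV);H,S,V=hsv[...,0],hsv[...,1],hsv[...,2]
    m=((H<6)|(H>174))&(S>150)&(V>90)&(W[...,2]>.1)&(W[...,2]<.16)&(abs(W[...,0]-.61)<.1)&(abs(W[...,1])<.25)
    return W[m]
E
python3 - <<'E'
from h import *
f=np.load('top.npz');p,d=f['p'],f['d'];W=cloud('top',d)
B=bar(p,W);print('bar',cv2.minAreaRect((B[:,:2]*1000).astype(np.float32)),np.percentile(B[:,2],[10,50,90]).round(4))
R=(W[...,0]>.5)&(W[...,0]<.70)&(W[...,1]>-.23)&(W[...,1]<.2)
for lo,hi in((.025,.04),(.012,.04)):
    m=R&(W[...,2]>lo)&(W[...,2]<hi);Q=W[m];print('rack',lo,cv2.minAreaRect((Q[:,:2]*1000).astype(np.float32)),m.sum())
a=np.radians(-8.5);ex=np.array([np.cos(a),np.sin(a)]);ey=np.array([-ex[1],ex[0]])
# profile along ey from the bar centre
o=np.array([.6054,-.0894]);X=(W[...,:2]-o)@ex;Y=(W[...,:2]-o)@ey;Z=W[...,2]
# wall tops: per-Y slices, x positions of z in .025-.04
for y0 in np.arange(-.1,.25,.03):
    s=R&(abs(Y-y0)<.006)&(Z>.024)&(Z<.042);s1=s&(X>.02);s2=s&(X<-.02)
    print(round(y0,3),X[s1].mean().round(4) if s1.any() else '',X[s2].mean().round(4) if s2.any() else '',X[s2].min().round(4) if s2.any() else '')
# along y profile near x=0 : max z
for y0 in np.arange(-.13,.27,.006):
    s=R&(abs(Y-y0)<.003)&(abs(X)<.02)
    print(round(y0*1000),(Z[s].max()*1000).round() if s.any() else '-',end=' | ')
pl=R&(Z>.06)&(Z<.09)&(Y>.03)&(Y<.075)&(abs(X)<.04);print('\nplate',(X[pl].min(),X[pl].max()),np.percentile(Y[pl],[5,50,95]),Z[pl].max())
for n,c in dict(dark=(.6255,.0794),tin=(.6383,.1371)).items(): print(n,(np.array(c)-o)@ex,(np.array(c)-o)@ey)
E
```

```text
bar ((605.147705078125, -89.44402313232422), (13.367304801940918, 122.12181854248047), 81.721923828125) [0.127  0.1301 0.1327]
rack 0.025 ((606.8662719726562, -7.1780548095703125), (377.3997802734375, 106.91649627685547), 82.8602066040039) 655
rack 0.012 ((607.0895385742188, -8.1199951171875), (378.7126159667969, 108.01071166992188), 82.44226837158203) 1201
-0.1 0.0384 -0.0393 -0.0424
-0.07 0.0408 -0.05 -0.0602
-0.04 0.0444 -0.0463 -0.0591
-0.01 0.043 -0.0598 -0.0614
0.02 0.0387 -0.0488 -0.0619
0.05 0.0367 -0.0491 -0.063
0.08 0.0378 -0.051 -0.0621
0.11 0.0366 -0.0518 -0.0633
0.14 0.0359 -0.0439 -0.046
0.17 0.0381 -0.0365 -0.0469
0.2 0.0349 -0.0362 -0.0466
0.23  -0.0415 -0.0479
-130 4.0 | -124 5.0 | -118 6.0 | -112 5.0 | -106 28.0 | -100 28.0 | -94 13.0 | -88 13.0 | -82 13.0 | -76 12.0 | -70 14.0 | -64 13.0 | -58 12.0 | -52 - | -46 100.0 | -40 97.0 | -34 74.0 | -28 74.0 | -22 74.0 | -16 74.0 | -10 128.0 | -4 135.0 | 2 135.0 | 8 131.0 | 14 73.0 | 20 72.0 | 26 53.0 | 32 52.0 | 38 50.0 | 44 78.0 | 50 77.0 | 56 14.0 | 62 14.0 | 68 12.0 | 74 13.0 | 80 13.0 | 86 15.0 | 92 13.0 | 98 14.0 | 104 13.0 | 110 14.0 | 116 13.0 | 122 14.0 | 128 11.0 | 134 12.0 | 140 13.0 | 146 13.0 | 152 118.0 | 158 118.0 | 164 119.0 | 170 118.0 | 176 117.0 | 182 119.0 | 188 116.0 | 194 96.0 | 200 96.0 | 206 97.0 | 212 95.0 | 218 95.0 | 224 97.0 | 230 95.0 | 236 94.0 | 242 96.0 | 248 96.0 | 254 98.0 | 260 98.0 | 266 93.0 | 
plate (np.float64(-0.0339329235155207), np.float64(0.031225261231976338)) [0.04504306 0.04757643 0.04998077] 0.07814232387552322
dark -0.0050710097451038515 0.16991684689919673
tin -0.0009402097162498142 0.22887502267763832
```

Call:
play_rows --pt "0.03625 0.05 0 0 0 0.0384" --pt "0.03625 0.05 0 0 0 0.0384" --pt "0.03625 0.05 0 0 0 0.0384" --pt "0.03625 0.05 0 0 0 0.0384" --pt "0.03625 0.05 0 0 0 0.0384" --pt "0.03625 0.05 0 0 0 0.0384" --pt "0.03625 0.05 0 0 0 0.0384" --pt "0.03625 0.05 0 0 0 0.0384" --pt "0.03625 0.05 0 0 0 0.0384" --pt "0.03625 0.05 0 0 0 0.0384" --gripper 1

```text
clock: 1.1
tool_pos: [0.4424, -0.2558, 0.2456]
orientation: [-180.0, 0.0, -97.6]
force: [1.7, -1.0, 0.1]
opening: 0.0878
gripper_force: 0.0
```

Call:
play_rows --pt "0 0.059 0 0 0 0" --pt "0 0.059 0 0 0 0" --pt "0 0.059 0 0 0 0" --pt "0 0.059 0 0 0 0" --pt "0 0.059 0 0 0 0" --pt "0 0.059 0 0 0 0" --pt "0 0.059 0 0 0 0" --pt "0 0.059 0 0 0 0" --pt "0 0.059 0 0 0 0" --pt "0 0 0 0 0 0"

```text
clock: 2.1
tool_pos: [0.4418, 0.1715, 0.2453]
orientation: [-180.0, 0.0, -97.6]
force: [-0.6, -0.7, -0.9]
opening: 0.0876
gripper_force: 0.0
```

Call:
play_rows --pt "-0.01 -0.004 0 0 0 0" --pt "0 0 -0.04 0 0 0" --pt "0 0 -0.04 0 0 0" --pt "0 0 -0.04 0 0 0" --pt "0 0 -0.03 0 0 0" --pt "0 0 -0.03 0 0 0" --pt "0 0 -0.0265 0 0 0" --pt "0 0 0 0 0 0"

```text
clock: 2.9
tool_pos: [0.4318, 0.1611, 0.0783]
orientation: [179.8, -0.2, -98.0]
force: [-0.1, 1.1, -0.2]
opening: 0.0879
gripper_force: 0.0
```

Call:
play_rows --pt "0 0 0 0 0 0" --pt "0 0 0 0 0 0" --pt "0 0 0 0 0 0" --pt "0 0 0 0 0 0" --pt "0 0 0 0 0 0" --pt "0 0 0 0 0 0" --pt "0 0 0 0 0 0" --pt "0 0 0 0 0 0" --gripper -1

```text
clock: 3.7
tool_pos: [0.4338, 0.164, 0.0806]
orientation: [-180.0, 0.0, -97.9]
force: [-1.9, -0.0, 5.3]
opening: 0.045
gripper_force: 30.0
```

Call:
play_rows --pt "0 0 0.05 0 0 0" --pt "0 0 0.05 0 0 0" --pt "0.0125 -0.044 0 0 0 0" --pt "0.0125 -0.044 0 0 0 0" --pt "0.0125 -0.044 0 0 0 0" --pt "0.0125 -0.044 0 0 0 0" --pt "0.0455 0 0 0 0 0" --pt "0.0455 0 0 0 0 0" --pt "0.0455 0 0 0 0 0" --pt "0.0455 0 0 0 0 0"

```text
clock: 4.7
tool_pos: [0.6205, 0.0227, 0.1597]
orientation: [179.9, -0.0, -97.9]
force: [0.0, 0.1, -1.0]
opening: 0.0451
gripper_force: 30.0
```

Call:
play_rows --pt "0 0 0 0 0 0" --pt "0 0 0 0 0 0"

```text
clock: 4.9
tool_pos: [0.6192, 0.0228, 0.1587]
orientation: [179.9, -0.1, -97.9]
force: [-0.4, -0.1, -1.6]
opening: 0.0447
gripper_force: 30.0
```

```bash
python3 - <<'E'
from h import *
p,d=snap('scene'); a=cv2.resize(p[110:290,190:330],(466,600),interpolation=cv2.INTER_CUBIC)
cv2.imwrite('pics/s2.png',a)
print(get_obs()['tool_pos'],get_obs()['orientation'],get_obs()['force'])
E
```

```text
[0.61854118 0.02286402 0.15917834] [ 1.79874427e+02 -3.99253045e-02 -9.79198381e+01] [ 0.43954709  0.31210613 -1.68640983]
```

View pics/s2.png

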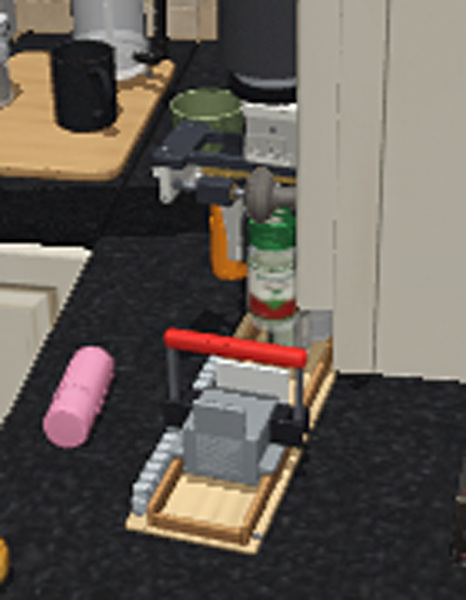

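The jar is held upright over the trough, with its cap at (272,228). However, my sweep knocked the pink look-alike over: it now lies at (80,395). I'll check whether it is rolling and how the held jar sits.

```bash
python3 - <<'E'
from h import *
p,d=snap('scene');W=cloud('scene',d)
hsv=cv2.cvtColor(p,cv2.COLOR_BGR2HSV);H,S=hsv[...,0],hsv[...,1]
X,Y,Z=W[...,0],W[...,1],W[...,2]
m=(abs(X-.62)<.05)&(abs(Y-.02)<.04)&(Z>.05)&(Z<.18)
for z in np.arange(.06,.18,.01):
    s=m&(abs(Z-z)<.005)
    if s.sum()>4: print(z.round(2),s.sum(),X[s].min().round(4),X[s].max().round(4),Y[s].min().round(4))
k=(S>60)&(H>155)&(H<178)&(abs(X-.47)<.1)&(abs(Y-.02)<.12)&(Z>.005)
print('pink',k.sum(),W[k].mean(0),W[k].min(0),W[k].max(0)); 
q=W[k][:,:2];print(np.linalg.svd(q-q.mean(0),full_matrices=False)[2][0])
E
```

```text
0.08 20 0.5974 0.642 0.0019
0.09 43 0.5976 0.6423 0.0011
0.1 45 0.5978 0.6427 0.0005
0.11 42 0.5983 0.6407 0.0001
0.12 43 0.5982 0.6403 -0.0001
0.13 45 0.5982 0.6402 -0.0018
0.14 52 0.5802 0.6403 -0.0008
0.15 66 0.58 0.6409 0.0027
0.16 66 0.5809 0.6404 0.0006
0.17 62 0.5775 0.6406 -0.0011
pink 390 [ 0.45654687 -0.052101    0.03089886] [ 0.430951   -0.09317581  0.00586258] [0.54842752 0.0167942  0.11434837]
[-0.04229636 -0.99910511]
```

Call:
play_rows --pt "0 0 0 0 0 0" --pt "0 0 0 0 0 0"

```text
clock: 5.2
tool_pos: [0.6188, 0.0233, 0.1609]
orientation: [-180.0, 0.0, -97.9]
force: [0.7, 0.4, -1.8]
opening: 0.045
gripper_force: 30.0
```

```bash
python3 - <<'E'
from h import *
p,d=snap('scene');W=cloud('scene',d)
hsv=cv2.cvtColor(p,cv2.COLOR_BGR2HSV);H,S=hsv[...,0],hsv[...,1]
X,Y,Z=W[...,0],W[...,1],W[...,2]
k=(S>60)&(H>155)&(H<178)&(abs(X-.47)<.1)&(abs(Y-.02)<.12)&(Z>.005)
print('pink',k.sum(),W[k].mean(0),W[k].min(0),W[k].max(0)); 
E
```

```text
pink 391 [ 0.45645519 -0.05204734  0.03070314] [ 0.43251875 -0.09405845  0.00501978] [0.54868106 0.01953163 0.11506037]
```

Call:
play_rows --pt "0 0 -0.02 0 0 0" --pt "0 0 -0.02 0 0 0" --pt "0 0 -0.02 0 0 0" --pt "0 0 -0.016 0 0 0" --pt "0 0 -0.007 0 0 0" --pt "0 0 -0.0035 0 0 0" --pt "0 0 0 0 0 0" --pt "0 0 0 0 0 0"

```text
clock: 6.05
tool_pos: [0.6198, 0.0232, 0.0918]
orientation: [-179.9, 0.0, -97.9]
force: [-1.2, -0.3, -1.0]
opening: 0.0451
gripper_force: 30.0
```

Call:
play_rows --pt "0 0 -0.0015 0 0 0" --pt "0 0 -0.001 0 0 0" --pt "0 0 0 0 0 0"

```text
clock: 6.35
tool_pos: [0.6194, 0.0231, 0.0893]
orientation: [-180.0, 0.0, -97.9]
force: [-0.6, -0.3, -0.6]
opening: 0.0449
gripper_force: 30.0
```

Call:
play_rows --pt "0 0 0 0 0 0" --pt "0 0 0 0 0 0" --pt "0 0 0 0 0 0" --pt "0 0 0 0 0 0" --pt "0 0 0 0 0 0" --gripper 1

```text
clock: 6.85
tool_pos: [0.6194, 0.0231, 0.0892]
orientation: [-180.0, 0.0, -97.9]
force: [0.7, -0.9, -0.4]
opening: 0.0792
gripper_force: 0.0
```

Call:
play_rows --pt "0 0 0.03 0 0 0" --pt "0 0 0.06 0 0 0" --pt "0 0 0.06 0 0 0" --pt "-0.06 -0.02 0 0 0 0" --pt "-0.06 -0.02 0 0 0 0" --pt "-0.06 -0.02 0 0 0 0" --pt "-0.05 -0.02 0 0 0 0" --pt "0 0 0 0 0 0"

```text
clock: 7.65
tool_pos: [0.4323, -0.0419, 0.2094]
orientation: [180.0, 0.1, -97.9]
force: [1.3, 0.9, 1.0]
opening: 0.0878
gripper_force: 0.0
```

```bash
python3 - <<'E'
from h import *
p,d=snap('top'); c=p[135:255,195:355]; cv2.imwrite('pics/c3.png',cv2.resize(c,(800,600),interpolation=cv2.INTER_CUBIC))
W=cloud('top',d);B=bar(p,W)
if len(B)>5: print('bar',len(B),cv2.minAreaRect((B[:,:2]*1000).astype(np.float32)),np.percentile(B[:,2],[10,50,90]).round(4))
E
```

```text
bar 94 ((633.9262084960938, -93.26451110839844), (13.644659042358398, 63.718780517578125), 81.76924896240234) [0.1271 0.1295 0.1325]
```

View pics/c3.png

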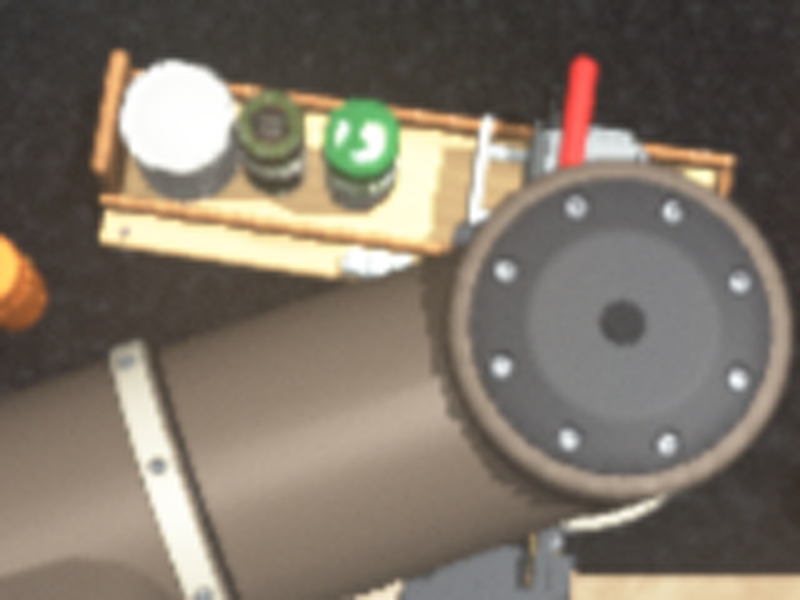

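The green jar stands in the trough at (362,140), between the dark jar (270,135) and the white plate (483,170). Next is the bar.

Call:
play_rows --pt "0.0216 -0.0059 0 0 0 -0.0455" --pt "0.0216 -0.0059 0 0 0 -0.0455" --pt "0.0216 -0.0059 0 0 0 -0.0455" --pt "0.0216 -0.0059 0 0 0 -0.0455" --pt "0.0216 -0.0059 0 0 0 -0.0455" --pt "0.0216 -0.0059 0 0 0 -0.0455" --pt "0.0216 -0.0059 0 0 0 -0.0455" --pt "0.0216 -0.0059 0 0 0 -0.0455" --pt "0.0216 -0.0059 0 0 0 -0.0455" --pt "0.0216 -0.0059 0 0 0 -0.0455" --gripper -0.32

```text
clock: 8.7
tool_pos: [0.6115, -0.0876, 0.2087]
orientation: [-180.0, -0.0, 179.9]
force: [0.5, 1.2, 0.1]
opening: 0.0296
gripper_force: 0.0
```

Call:
play_rows --pt "0 0 0 0 0 -0.0445" --pt "0 0 0 0 0 0" --pt "0 0 -0.03 0 0 0" --pt "0 0 0 0 0 0" --pt "0 0 0 0 0 0"

```text
clock: 9.2
tool_pos: [0.6097, -0.0875, 0.1851]
orientation: [-180.0, -0.1, 172.4]
force: [0.1, -0.7, 0.9]
opening: 0.0299
gripper_force: 0.0
```

Call:
play_rows --pt "-0.0055 -0.0025 0 0 0 0" --pt "0 0 -0.015 0 0 0" --pt "0 0 -0.015 0 0 0" --pt "0 0 -0.015 0 0 0" --pt "0 0 -0.01 0 0 0" --pt "0 0 -0.01 0 0 0" --pt "0 0 -0.01 0 0 0" --pt "0 0 -0.004 0 0 0" --pt "0 0 0 0 0 0"

```text
clock: 10.1
tool_pos: [0.6052, -0.0895, 0.1213]
orientation: [-180.0, -0.1, 172.2]
force: [-0.1, -0.2, 0.9]
opening: 0.0295
gripper_force: 0.0
```

Call:
play_rows --pt "0 0 0 0 0 0" --pt "0 0 0 0 0 0" --pt "0 0 0 0 0 0" --pt "0 0 0 0 0 0" --pt "0 0 0 0 0 0" --gripper -1

```text
clock: 10.6
tool_pos: [0.6056, -0.0902, 0.1224]
orientation: [-180.0, 0.0, 172.2]
force: [-0.2, -6.1, 1.7]
opening: 0.0136
gripper_force: 30.0
```

Call:
play_rows --pt "0 0 0.0025 0 0 0" --pt "0 0 0.0025 0 0 0" --pt "0 0 0 0 0 0" --pt "0 0 0 0 0 0"

```text
clock: 11.0
tool_pos: [0.6055, -0.0902, 0.1257]
orientation: [-180.0, 0.0, 172.2]
force: [1.7, -5.5, -3.7]
opening: 0.0138
gripper_force: 30.0
```

Call:
play_rows --pt "0 0 0.00125 0 0 0" --pt "0 0 0.00125 0 0 0" --pt "0 0 0 0 0 0" --pt "0 0 0 0 0 0"

```text
clock: 11.4
tool_pos: [0.6055, -0.0902, 0.1276]
orientation: [-180.0, -0.0, 172.2]
force: [3.0, -7.7, -5.2]
opening: 0.0137
gripper_force: 30.0
```

Call:
play_rows --pt "0 0 0.00125 0 0 0" --pt "0 0 0 0 0 0" --pt "0 0 0 0 0 0"

```text
clock: 11.7
tool_pos: [0.6055, -0.0902, 0.1286]
orientation: [-180.0, -0.0, 172.2]
force: [1.7, -6.3, -4.8]
opening: 0.0139
gripper_force: 30.0
```

Call:
play_rows --pt "0 0 0.00125 0 0 0" --pt "0 0 0 0 0 0" --pt "0 0 0 0 0 0"

```text
clock: 12.0
tool_pos: [0.6055, -0.0902, 0.1296]
orientation: [-180.0, -0.0, 172.2]
force: [2.5, -5.7, -4.7]
opening: 0.0135
gripper_force: 30.0
```

Call:
play_rows --pt "0 0 0.00125 0 0 0" --pt "0 0 0.00125 0 0 0" --pt "0 0 0 0 0 0"

```text
clock: 12.3
tool_pos: [0.6053, -0.0901, 0.1299]
orientation: [-180.0, -0.1, 172.2]
force: [6.7, -7.5, -15.4]
opening: 0.0139
gripper_force: 30.0
```

```bash
python3 - <<'E'
from h import *
p,d=snap('top');W=cloud('top',d);B=bar(p,W)
print(len(B),np.percentile(B[:,2],[10,50,90]).round(4))
m=(abs(W[...,0]-.6255)<.025)&(abs(W[...,1]-.0794)<.025)&(W[...,2]>.1)
print(np.percentile(W[m][:,2],[50,90]))
E
```

```text
59 [0.1346 0.1372 0.1399]
[0.52661372 0.5317151 ]
```

Call:
play_rows --pt "0 0 -0.00375 0 0 0" --pt "0 0 0 0 0 0" --pt "0.00102 0.00743 0 0 0 0" --pt "0.00102 0.00743 0 0 0 0" --pt "0.00102 0.00743 0 0 0 0" --pt "0 0 0 0 0 0"

```text
clock: 12.95
tool_pos: [0.6079, -0.072, 0.1285]
orientation: [-180.0, -0.0, 172.2]
force: [1.6, -4.6, -6.0]
opening: 0.0135
gripper_force: 30.0
```

Call:
play_rows --pt "0.00102 0.00743 0 0 0 0" --pt "0.00102 0.00743 0 0 0 0" --pt "0.00102 0.00743 0 0 0 0" --pt "0 0 0 0 0 0" --pt "0 0 0 0 0 0"

```text
clock: 13.45
tool_pos: [0.6103, -0.0542, 0.1285]
orientation: [-180.0, -0.0, 172.2]
force: [3.3, -5.9, -4.7]
opening: 0.0139
gripper_force: 30.0
```

Call:
play_rows --pt "0.0005 0.0037 0 0 0 0" --pt "0.0005 0.0037 0 0 0 0" --pt "0.0005 0.0037 0 0 0 0" --pt "0.0005 0.0037 0 0 0 0" --pt "0.0005 0.0037 0 0 0 0" --pt "0.0005 0.0037 0 0 0 0" --pt "0 0 0 0 0 0"

```text
clock: 14.15
tool_pos: [0.6125, -0.037, 0.1285]
orientation: [-179.9, -0.0, 172.2]
force: [2.9, -6.7, -3.7]
opening: 0.0136
gripper_force: 30.0
```

```bash
python3 - <<'E'
from h import *
p,d=snap('top'); c=p[135:255,195:355]; cv2.imwrite('pics/c4.png',cv2.resize(c,(800,600),interpolation=cv2.INTER_CUBIC))
p,d=snap('scene'); cv2.imwrite('pics/s4.png',cv2.resize(p[150:290,190:330],(600,600),interpolation=cv2.INTER_CUBIC))
E
```

```text
(no output)
```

View pics/c4.png

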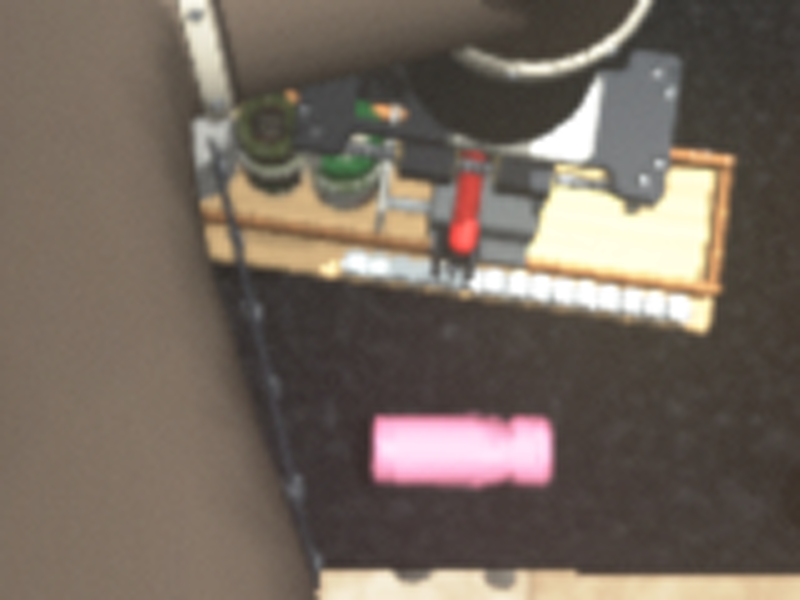

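The plate (382,190) has just reached the green jar (345,180), and the dark jar is at (270,130). I continue slowly.

Call:
play_rows --pt "0.00034 0.00248 0 0 0 0" --pt "0.00034 0.00248 0 0 0 0" --pt "0.00034 0.00248 0 0 0 0" --pt "0 0 0 0 0 0" --pt "0 0 0 0 0 0"

```text
clock: 14.75
tool_pos: [0.6132, -0.0315, 0.1285]
orientation: [-179.9, -0.1, 172.2]
force: [1.8, -9.8, -4.9]
opening: 0.0139
gripper_force: 30.0
```

Call:
play_rows --pt "0.00034 0.00248 0 0 0 0" --pt "0.00034 0.00248 0 0 0 0" --pt "0 0 0 0 0 0" --pt "0 0 0 0 0 0"

```text
clock: 15.15
tool_pos: [0.6137, -0.0277, 0.1284]
orientation: [-179.9, -0.1, 172.2]
force: [2.1, -10.3, -5.2]
opening: 0.0138
gripper_force: 30.0
```

```bash
python3 - <<'E'
from h import *
p,d=snap('top');W=cloud('top',d); c=p[145:200,225:305]; cv2.imwrite('pics/c5.png',cv2.resize(c,(800,550),interpolation=cv2.INTER_CUBIC))
o=np.array([.6054,-.0894]);ex=np.array([.9907,-.1357]);ey=np.array([.1357,.9907])
X=(W[...,:2]-o)@ex;Y=(W[...,:2]-o)@ey;Z=W[...,2]
for x0 in(-.03,-.02,-.01,0):
    print(x0,[(round(y*1000),int(1000*np.median(Z[s]))) for y in np.arange(.08,.16,.003) if (s:=(abs(X-x0)<.005)&(abs(Y-y)<.002)&(Z<.13)).any()])
E
```

```text
-0.03 [(80, 60), (83, 33), (86, 9), (89, 9), (92, 8), (95, 9), (98, 9), (101, 10), (104, 51), (107, 68), (110, 12), (113, 7), (116, 7), (119, 10), (122, 34), (125, 42), (128, 53), (131, 75), (134, 68), (137, 65), (140, 55), (143, 37), (146, 10), (149, 9), (152, 9), (155, 7), (158, 9)]
-0.02 [(80, 68), (83, 28), (86, 10), (89, 12), (92, 12), (95, 11), (98, 11), (101, 11), (104, 57), (107, 76), (110, 76), (113, 76), (116, 86), (119, 83), (122, 114), (125, 114), (128, 115), (131, 115), (134, 115), (137, 113), (140, 114), (143, 101), (146, 76), (149, 36), (152, 11), (155, 8), (158, 39)]
-0.01 [(80, 69), (83, 40), (86, 8), (89, 10), (95, 5), (98, 8), (101, 9), (104, 74), (107, 74), (110, 76), (113, 114), (116, 115), (119, 114), (122, 113), (128, 113), (131, 114), (134, 116), (137, 112), (155, 32), (158, 34)]
0 [(83, 8), (86, 8), (89, 7), (92, 7), (95, 8), (98, 9), (101, 8), (104, 8), (110, 114), (113, 115), (116, 115), (119, 113), (122, 112), (125, 115), (128, 115), (131, 114)]
```

View pics/c5.png

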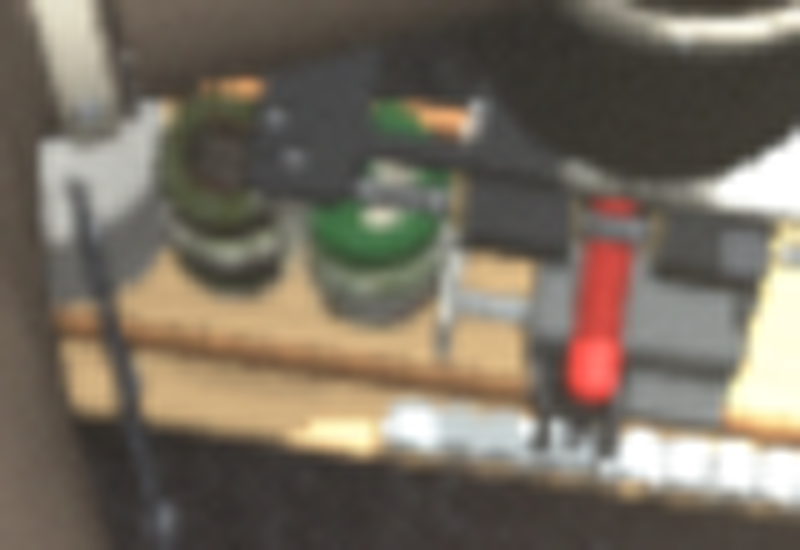

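Call:
play_rows --pt "0.00034 0.00248 0 0 0 0" --pt "0 0 0 0 0 0" --pt "0 0 -0.0025 0 0 0" --pt "0 0 -0.0025 0 0 0" --pt "0 0 0 0 0 0" --pt "0 0 0 0 0 0"

```text
clock: 15.8
tool_pos: [0.6139, -0.0258, 0.1244]
orientation: [-179.9, -0.1, 172.2]
force: [2.2, -9.7, -4.2]
opening: 0.0138
gripper_force: 30.0
```

Call:
play_rows --pt "0 0 -0.00125 0 0 0" --pt "0 0 0 0 0 0" --pt "0 0 0 0 0 0"

```text
clock: 16.1
tool_pos: [0.614, -0.0258, 0.1236]
orientation: [-179.9, -0.1, 172.2]
force: [2.9, -9.9, -3.8]
opening: 0.0138
gripper_force: 30.0
```

Call:
play_rows --pt "0 0 -0.00125 0 0 0" --pt "0 0 0 0 0 0" --pt "0 0 0 0 0 0"

```text
clock: 16.4
tool_pos: [0.614, -0.0258, 0.1227]
orientation: [-179.9, -0.1, 172.2]
force: [1.5, -10.1, -2.8]
opening: 0.0137
gripper_force: 30.0
```

Call:
play_rows --pt "0 0 -0.00125 0 0 0" --pt "0 0 0 0 0 0" --pt "0 0 0 0 0 0"

```text
clock: 16.7
tool_pos: [0.6141, -0.0258, 0.1222]
orientation: [-179.9, -0.0, 172.2]
force: [-0.5, -10.4, 1.7]
opening: 0.0135
gripper_force: 30.0
```

Call:
play_rows --pt "0 0 -0.00125 0 0 0" --pt "0 0 0 0 0 0" --pt "0 0 0 0 0 0"

```text
clock: 17.0
tool_pos: [0.6142, -0.0258, 0.1219]
orientation: [-179.9, 0.0, 172.2]
force: [-1.8, -9.2, 5.0]
opening: 0.0138
gripper_force: 30.0
```

Call:
play_rows --pt "0.00017 0.00124 0 0 0 0" --pt "0 0 0 0 0 0" --pt "0.00017 0.00124 0 0 0 0" --pt "0 0 0 0 0 0"

```text
clock: 17.4
tool_pos: [0.6145, -0.0243, 0.1221]
orientation: [-179.9, 0.0, 172.2]
force: [-2.0, -9.8, 5.8]
opening: 0.0136
gripper_force: 30.0
```

Call:
play_rows --pt "0.00017 0.00124 0 0 0 0" --pt "0 0 0 0 0 0" --pt "0 0 0 0 0 0"

```text
clock: 17.7
tool_pos: [0.6145, -0.0238, 0.1221]
orientation: [-179.8, -0.0, 172.2]
force: [-2.8, -13.5, 6.3]
opening: 0.0137
gripper_force: 30.0
```

Call:
play_rows --pt "0.00017 0.00124 0 0 0 0" --pt "0 0 0 0 0 0" --pt "0 0 0 0 0 0"

```text
clock: 18.0
tool_pos: [0.6147, -0.0224, 0.1221]
orientation: [-179.9, 0.0, 172.2]
force: [-1.6, -12.1, 6.5]
opening: 0.0138
gripper_force: 30.0
```

Call:
play_rows --pt "0.00017 0.00124 0 0 0 0" --pt "0 0 0 0 0 0" --pt "0 0 0 0 0 0"

```text
clock: 18.3
tool_pos: [0.6148, -0.0211, 0.1221]
orientation: [-179.9, 0.0, 172.2]
force: [-1.7, -9.1, 6.7]
opening: 0.0135
gripper_force: 30.0
```

Call:
play_rows --pt "0.00017 0.00124 0 0 0 0" --pt "0 0 0 0 0 0" --pt "0 0 0 0 0 0"

```text
clock: 18.6
tool_pos: [0.6149, -0.0207, 0.1222]
orientation: [-179.8, -0.0, 172.2]
force: [-1.6, -14.0, 7.0]
opening: 0.0137
gripper_force: 30.0
```

Call:
play_rows --pt "0.00017 0.00124 0 0 0 0" --pt "0 0 0 0 0 0" --pt "0 0 0 0 0 0"

```text
clock: 18.9
tool_pos: [0.615, -0.0194, 0.1221]
orientation: [-179.9, -0.0, 172.2]
force: [-0.5, -11.3, 6.4]
opening: 0.0137
gripper_force: 30.0
```

Call:
play_rows --pt "0.00017 0.00124 0 0 0 0" --pt "0 0 0 0 0 0" --pt "0 0 0 0 0 0"

```text
clock: 19.2
tool_pos: [0.615, -0.0191, 0.1221]
orientation: [-179.8, -0.0, 172.2]
force: [-0.6, -14.6, 6.2]
opening: 0.0138
gripper_force: 30.0
```

```bash
cat >> h.py <<'E'
def plate():
    p,d=snap('top');W=cloud('top',d);ey=np.array([.1357,.9907]);ex=np.array([.9907,-.1357]);o=np.array([.6054,-.0894])
    X=(W[...,:2]-o)@ex;Y=(W[...,:2]-o)@ey;Z=W[...,2]
    B=bar(p,W);by=((B[:,:2]-o)@ey)
    for a,b in((-.036,-.024),(-.024,-.016)):
        s=(X>a)&(X<b)&(Z>.055)&(Z<.085)&(Y>np.median(by)+.02)&(Y<np.median(by)+.056)
        print('plate',s.sum(),np.percentile(Y[s],[5,50,95]).round(4) if s.any() else '')
    print('bar',len(B),np.median(by).round(4),np.percentile(by,[2,98]).round(4),np.percentile(B[:,2],[50,90]).round(4))
E
python3 -c "from h import *
plate()"
```

```text
plate 17 [0.1055 0.1186 0.127 ]
plate 12 [0.106  0.1123 0.1174]
bar 57 0.0711 [0.065  0.0763] [0.1299 0.1326]
```

Call:
play_rows --pt "0.00017 0.00124 0 0 0 0" --pt "0 0 0 0 0 0" --pt "0 0 0 0 0 0"

```text
clock: 19.55
tool_pos: [0.6152, -0.0177, 0.1221]
orientation: [-179.8, -0.0, 172.2]
force: [-1.9, -13.7, 7.2]
opening: 0.014
gripper_force: 30.0
```

Call:
play_rows --pt "0.00017 0.00124 0 0 0 0" --pt "0 0 0 0 0 0" --pt "0 0 0 0 0 0"

```text
clock: 19.85
tool_pos: [0.6154, -0.0166, 0.1219]
orientation: [-179.8, -0.0, 172.2]
force: [-1.3, -12.1, 4.5]
opening: 0.0139
gripper_force: 30.0
```

Call:
play_rows --pt "0.00017 0.00124 0 0 0 0" --pt "0 0 0 0 0 0" --pt "0 0 0 0 0 0"

```text
clock: 20.15
tool_pos: [0.6153, -0.0153, 0.1208]
orientation: [-179.9, -0.1, 172.2]
force: [1.5, -11.2, -1.7]
opening: 0.0139
gripper_force: 30.0
```

The vertical force fell, so the catch has reached a notch. I lower the bar.

Call:
play_rows --pt "0 0 -0.00125 0 0 0" --pt "0 0 -0.00125 0 0 0" --pt "0 0 0 0 0 0" --pt "0 0 0 0 0 0"

```text
clock: 20.55
tool_pos: [0.6154, -0.0152, 0.1186]
orientation: [-179.9, -0.1, 172.2]
force: [1.9, -10.8, -3.8]
opening: 0.0137
gripper_force: 30.0
```

Call:
play_rows --pt "0 0 -0.00125 0 0 0" --pt "0 0 -0.00125 0 0 0" --pt "0 0 0 0 0 0" --pt "0 0 0 0 0 0"

```text
clock: 20.95
tool_pos: [0.6153, -0.0153, 0.1167]
orientation: [-179.9, -0.1, 172.2]
force: [2.2, -11.7, -3.4]
opening: 0.0137
gripper_force: 30.0
```

Call:
play_rows --pt "0 0 0 0 0 0" --pt "0 0 0 0 0 0" --pt "0 0 0 0 0 0" --pt "0 0 0 0 0 0" --gripper -0.32

```text
clock: 21.35
tool_pos: [0.616, -0.0129, 0.1171]
orientation: [180.0, 0.0, 172.2]
force: [-0.8, -0.0, -0.1]
opening: 0.0293
gripper_force: 0.0
```

Call:
play_rows --pt "0 0 0.01 0 0 0" --pt "0 0 0.02 0 0 0" --pt "0 0 0.05 0 0 0" --pt "0 0 0.05 0 0 0" --pt "-0.06 -0.06 0 0 0 0" --pt "-0.06 -0.06 0 0 0 0" --pt "-0.06 -0.06 0 0 0 0" --pt "-0.06 -0.06 0 0 0 0" --pt "0 -0.06 0 0 0 0" --pt "0 -0.06 0 0 0 0"

```text
clock: 22.35
tool_pos: [0.4738, -0.2519, 0.2229]
orientation: [-180.0, 0.2, 172.3]
force: [1.2, 1.1, 0.1]
opening: 0.0298
gripper_force: 0.0
```

```bash
python3 - <<'E'
from h import *
plate()
f=np.load('top.npz'); t=cv2.resize(f['p'][145:215,205:325],(800,467),interpolation=cv2.INTER_CUBIC)
cv2.imwrite('pics/c6.png',t)
p,d=snap('scene'); cv2.imwrite('pics/s6.png',cv2.resize(p[150:290,190:330],(600,600),interpolation=cv2.INTER_CUBIC))
E
```

```text
plate 27 [0.1057 0.1214 0.1359]
plate 9 [0.1059 0.1135 0.1179]
bar 20 0.0799 [0.0767 0.0819] [0.1228 0.1255]
```

View pics/c6.png

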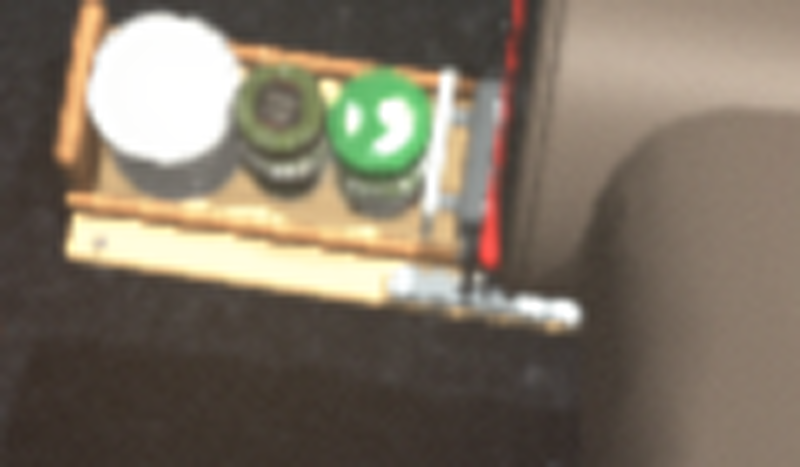

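View pics/s6.png

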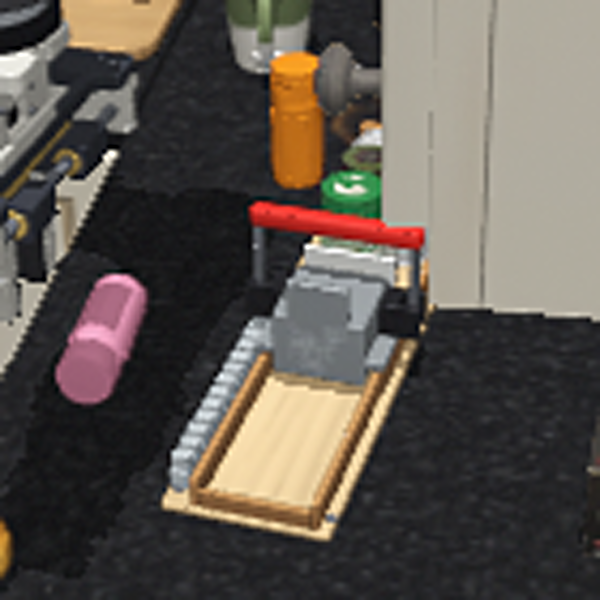

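The row stands: tin (165,88), dark jar (280,105), green jar (380,120), with the plate (440,140) pressed against it. The bar sits about 7 mm lower than at the start, so the catch is fully down, and the plate is in about 15 mm. I let it settle and hand in.

Call:
play_rows --pt "0 0 0 0 0 0" --pt "0 0 0 0 0 0" --pt "0 0 0 0 0 0" --pt "0 0 0 0 0 0" --pt "0 0 0 0 0 0"

```text
clock: 22.95
tool_pos: [0.4748, -0.2499, 0.2211]
orientation: [180.0, 0.0, 172.3]
force: [-0.3, -0.4, 0.4]
opening: 0.0298
gripper_force: 0.0
```

```bash
python3 -c "from h import *
print(close_job())"
```

```text
the job is handed in; nothing more can be done
None
```

I handed the job in (no verdict was returned): the green-capped jar stands in the row, the catch is down in a notch and the plate is pressed in about 15 mm, but while carrying the jar I knocked over the pink look-alike, which is still lying on the worktop.

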